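# Pack the breakfast box and slide it onto its mat

### The job

Pack every breakfast packet lying out on the worktop into the white storage box, put the blue lid on so that it sits flush all round, then fold the orange clip down flat onto the lid. Once the box is closed up, slide it along the worktop, never lifting or tipping it, until it rests wholly on the cork mat and square with it; leave the mug, jar, spoon and cactus where they are.

Things in the scene. Friction and masses are not known exactly. Their poses are not given: they have to be found in the camera images.
- box: White open-topped box, loose, 0.6 kg, 244 (x) x 150 (y) x 56 mm high, walls and floor 4 mm thick. Origin: centre of its underside; z up. A grey hinge block (6 mm proud, 52 wide) at mid-width of its -x end, towards the robot, carries the orange clip. Too wide to grip across: push its sides (5 to 12 N when loaded). Starts left or right of the mat.
- lid: Blue lid, loose, 0.2 kg: plate 244 (x) x 150 (y) mm at z = 5 to 11 mm; under it a plug 226 x 132 x 5 mm that drops inside the box walls, 5 mm play each way; on top a wooden grip bar 80 (x) x 14 (y) mm, z = 11 to 39 mm. Origin: centre of the plug's underside, z up. Seated, its origin is 51 mm above the box's; fits either way round. Starts flat on the side of the mat away from the box.
- clip (a joint): Orange clip, a flap 58 x 36 x 5 mm hinged on the box's -x end, hinge axis along the box's y at x = -130, z = 60 mm in its frame. 0 = folded flat on the closed lid, at its stop (its top then 68 mm above the box's underside); 1.57 = upright; more = leaning outwards. Starts open at 1.75 to 2.1 and stays where left (hinge friction 0.03 N m).
- clip_tip (a point): Middle of the free end of the orange clip, 55 mm from its hinge axis; with the clip folded down it lies at x = -75 mm, y = 0, z = 65.5 mm in the box's frame.
- mat: Flat rectangular cork mat, 294 (x) x 200 (y) mm, under 1 mm thick and no obstacle, fixed on the worktop. Origin: its centre; x along its length, z up. The box, 244 x 150 mm, fits on it with 25 mm to spare on every side.
- pack_tea: Green packet with a cream label, rigid block 100 (x) x 36 (y) x 40 (z) mm, about 0.11 kg, lying on the worktop. Origin: centre of its underside, z up. May be absent.
- pack_oats: Brown cardboard packet with a red label, rigid block 110 (x) x 35 (y) x 40 (z) mm, about 0.11 kg. Origin: centre of its underside. May be absent.
- pack_cocoa: Dark brown packet with a yellow label, rigid block 100 (x) x 34 (y) x 38 (z) mm, about 0.11 kg. Origin: centre of its underside. May be absent.
- pack_rusks: Yellow packet with a blue label, rigid block 95 (x) x 36 (y) x 36 (z) mm, about 0.11 kg. Origin: centre of its underside. May be absent.
- mug: Blue mug, 80 mm wide, 90 mm high, bystander at the robot side of the worktop. Origin: centre of its underside.
- jar: Lidded jar, 72 mm wide, 90 mm high, bystander at the robot side of the worktop. Origin: centre of its underside.
- spoon: Metal spoon with a wooden handle, lying at the robot's right, bystander.
- cactus: Small cactus in a terracotta pot, 72 mm wide, 95 mm high, at the robot's left, bystander. Origin: centre of its underside.

How it is judged:
On the way, in this order (a step that is already met when the one before it is completed fails the run):
1. every packet present lies inside the box (x of pack_tea in the frame of box between -0.118 and 0.118 m and y of pack_tea in the frame of box between -0.071 and 0.071 m and z of pack_tea in the frame of box between -0.005 and 0.045 m and x of pack_oats in the frame of box between -0.118 and 0.118 m and y of pack_oats in the frame of box between -0.071 and 0.071 m and z of pack_oats in the frame of box between -0.005 and 0.045 m and x of pack_cocoa in the frame of box between -0.118 and 0.118 m and y of pack_cocoa in the frame of box between -0.071 and 0.071 m and z of pack_cocoa in the frame of box between -0.005 and 0.045 m and x of pack_rusks in the frame of box between -0.118 and 0.118 m and y of pack_rusks in the frame of box between -0.071 and 0.071 m and z of pack_rusks in the frame of box between -0.005 and 0.045 m), for 0.2 s.
2. the lid is seated flush on the loaded box (all of step 1 and x of lid in the frame of box between -0.01 and 0.01 m and y of lid in the frame of box between -0.01 and 0.01 m and z of lid in the frame of box between 0.045 and 0.0545 m and angle between the z axis of lid and the z axis of box, either way round below 0.05 rad), for 0.2 s.
3. the clip is folded down on the lid (x of lid in the frame of box between -0.01 and 0.01 m and y of lid in the frame of box between -0.01 and 0.01 m and z of lid in the frame of box between 0.045 and 0.0545 m and angle between the z axis of lid and the z axis of box, either way round below 0.05 rad and value of joint clip below 0.15 rad), for 0.2 s.
4. the closed box stands on the mat, square with it (all of step 3 and x of box in the frame of mat between -0.025 and 0.025 m and y of box in the frame of mat between -0.025 and 0.025 m and angle between the x axis of box and the x axis of mat, either way round below 0.2 rad), for 0.2 s.
At the end, for the whole second after the job is handed in: Every packet present is inside the box, the lid is seated (within 3.5 mm of fully down, 10 mm of centred), the clip is within 0.15 rad of flat, the box stands with its centre within 25 mm of the mat's centre along each mat axis and within 0.2 rad of square (either way round), all at rest (all of step 1 and all of step 4 and linear speed of each of box, lid below 0.01 m/s); the robot touches nothing.
It fails at once if the box is lifted or tipped (height (world z) of box above 0.025 m or angle between box's own z axis and vertical above 0.3 rad).
It fails at once if the mug is moved (distance of mug from where it was at the start of the episode above 0.03 m).
It fails at once if the jar is moved (distance of jar from where it was at the start of the episode above 0.03 m).
It fails at once if the spoon is moved (distance of spoon from where it was at the start of the episode above 0.03 m).
It fails at once if the cactus is moved (distance of cactus from where it was at the start of the episode above 0.03 m).
Of pack_tea, pack_oats, pack_cocoa, pack_rusks only 3 to 4 are there at a start; the rules pass over those that are not, and their reading is None.
At some moment in a run one of pack_tea, pack_oats, pack_cocoa, pack_rusks, box may be knocked a few centimetres aside while the robot is not near it.
Once in a run the grip may slacken for a moment while it holds something.
It also fails if it takes over 208 s, if anything falls off the work surface, if the arm or the gripper's body presses on something with over 40 N, if the wrist force passes 120 N, or if a joint passes its speed limit or range.

### The arm

A 6-joint arm with a two-finger parallel gripper is mounted at the origin on the work surface. World frame = base frame: x ahead of the robot, y to its left, z up, the work surface at z = 0. Lengths are in m, angles in rad, forces in N, time in s.
With the tool pointing down it reaches from about 0.3 to 0.775 m from the base axis. Payload 14.6 kg.
Tool frame: the origin (TCP) lies at the very end of the fingers, on their centre line; the grasp point (between the pads) lies 19 mm behind it; z points along the fingers, y is the line along which they close (so a half turn about z gives the same grasp; the last joint's range is limited). The gripper opens to 94 mm and grips with 3 to 60 N. Pads are 16 mm wide; open, the fingers measure 119 mm over their backs; the gripper's body (75 mm by 177 mm) begins 78 mm behind the grasp point.
Start: joints at [-1.256, 0.3, 1.521, -0, 1.321, -0.067], TCP at [0.205, -0.51, 0.205] pointing down, gripper open.
Joint ranges: [-3.03, 3.03], [-0.79, 2.21], [0.23, 2.52], [-1.04, 4.18], [0, 3.07], [-2.55, 2.55]. Speed limits (rad/s): [2.22, 2.22, 2.57, 3.14, 3.14, 3.14].

### API

Orientations are given as [roll, pitch, yaw] about the fixed x, y, z axes, in that order (R = Rz(yaw) Ry(pitch) Rx(roll)).
In Python, from station import status, vision, order, silhouettes gives the robot as it stands. The module is installed in compiled form; this text tells all that it offers.
- The arm moves only by the shell command python3 -m pendant 'ROWS' [FORCE]. ROWS is JSON, one flat list of numbers, 7 for each row, row after row: the shift along the tool's x, y, z in units of 500 mm (1.0 is 500 mm), then the turn, a rotation vector about the tool's x, y, z in units of 90 degrees (1.0 is 90 degrees), then the opening, from -1 (shut) to 1 (fully open). A call has 1 to 12 rows; each row is the pose to reach, as a shift and turn from the pose commanded when the call began, along the tool's axes at that moment; what a row does not reach only later rows make up. A row lasts 1/10 s, in which the tool goes at most 50 mm and 8.59 degrees, less where a joint would pass 70% of its speed; a pose out of reach is approached as far as the arm can. A call with a number of a shift or a turn outside -1 to 1 is refused whole. A call with a gripper value outside its range is refused whole. The fingers move at their own pace and stop on an object; FORCE is the grip in N (left out, the last holds). Time passes only in rows, so rows that repeat a pose let the fingers close. It gives the time, the measured TCP pose, the force, the opening and the grip force at its end, in the units of the state.
- status.get_obs(): the state, without advancing time (a new reading comes with each control period).
- vision.camera(name): name is "scene" or "side" or "wrist"; returns a dict with "pixels" (400x640x3 uint8, red, green, blue), "K" (3x3 intrinsics, pixels), "k1" (the pictures are not rectified: a ray, as slopes to the right and down, at radius r is drawn at 1 + k1 r^2 times it, then the intrinsics apply), "R" (3x3) and "t" (3): a world point X has camera coordinates R X + t. Camera axes: x right, y down, z forward; pixel columns grow to the right and rows downward; lengths in m; the calibration is good to about 2 mm. A picture is of the moment at which its call begins. There is no depth.
- order.hand_in(): hands the job in; it is judged then, once.
Trained networks look in a picture, given as the dict that the camera call returned (one of the last four; its "shot" number tells which), for a name from the list of things; names that differ only in an ending like _2 or _b are one class to them, and where a whole thing is asked for, a point or a joint stands for the part that bears it (a point fixed in the world has none). Each returns a list of dicts, best first, with "score" (0 to 1); they miss things now and then, are a little off and sometimes report something else, mostly with a low value. They report only what shows in the picture. A call takes as long as a camera call.
- silhouettes(target, picture): "region" (400x640 bool, what is visible of it) and "extent" ([left, top, right, bottom] in pixels, round what is visible of it).
The state is a dict: "time_s": time; "qpos": joint angles; "joint_vel": joint speeds; "tau": joint torques, N m; "ee_pos": TCP position; "eef_rot": TCP orientation; "force": force on the tool from outside, world axes, zero at the start; "moment": the same for the moment, N m; "grip_width": finger opening in m; "grip_force": force on a finger pad.
Only numpy, scipy, OpenCV 4.12 (cv2) and the standard library are available. Lean on these libraries where they do the work, as an engineer would, in place of code of your own. Each camera call takes 0.05 s, during which the arm holds its last target. There are 200 camera calls.

## Working session

There is one attempt and no reset: what is moved stays moved. The work goes in short steps, Python scripts to look and compute and a shell command to move; the robot and the scene stay as the last step left them, time stands still between calls to the robot, and variables do not carry over. Pictures are saved under pics/ and viewed, at most 16 in all, crops included, and the job is handed in when it is done.

```bash
mkdir -p pics; ls; python3 - <<'E'
from station import status, vision, silhouettes
import cv2,numpy as np
s=status.get_obs(); print(s)
for n in ("scene","side"):
    c=vision.camera(n); cv2.imwrite(f"pics/{n}0.png",c["pixels"][:,:,::-1]); print(n,c["K"],c["k1"],c["R"],c["t"])
    for t in "box lid clip mat pack_tea pack_oats pack_cocoa pack_rusks mug jar spoon cactus".split():
        r=silhouettes(t,c); print(t,[(round(float(d["score"]),2),[int(v) for v in d["extent"]],int(d["region"].sum())) for d in r[:2]])
E
```

```text
pics
{'time_s': 0.0, 'qpos': array([-1.25562414e+00,  3.00462981e-01,  1.52159946e+00, -6.17069443e-06,
        1.32069373e+00, -6.65976987e-02]), 'joint_vel': array([ 0.00017443, -0.0004487 , -0.00153553, -0.00054065,  0.00065873,
        0.00086373]), 'tau': array([ 4.21532131e-04, -5.31811595e+01, -3.52739525e+01,  7.07983668e-02,
        2.43141095e-02, -1.27098001e-04]), 'ee_pos': array([ 0.20482325, -0.51014842,  0.20488301]), 'eef_rot': array([-3.14043132e+00, -7.14664715e-05,  3.81771371e-01]), 'force': array([-0.16201607,  0.06820079,  1.16973645]), 'moment': array([-0.04692126,  0.01120559,  0.02024138]), 'grip_force': 0.0, 'grip_width': 0.09396008988353341}
scene [[435.66568267   0.         323.91280147]
 [  0.         435.66568267 203.98630751]
 [  0.           0.           1.        ]] -0.07234224873882358 [[ 0.59290748  0.80526931  0.00143495]
 [ 0.68657242 -0.50457999 -0.52346666]
 [-0.42080759  0.3113525  -0.85204495]] [-0.30167376 -0.28532715  1.58560808]
box [(0.93, [219, 222, 305, 326], 4967), (0.74, [350, 221, 381, 254], 511)]
lid [(0.79, [358, 161, 439, 231], 284
[... 291 characters left out ...]
171, 227, 199, 259], 732)]
spoon []
cactus [(0.63, [429, 116, 454, 143], 405)]
side [[496.66260835   0.         319.19611606]
 [  0.         496.66260835 197.13652581]
 [  0.           0.           1.        ]] -0.11464177780476471 [[ 0.81267351 -0.58267535 -0.00715609]
 [-0.40213558 -0.55189753 -0.73054506]
 [ 0.42172117  0.59657234 -0.68282699]] [-0.39267861  0.26671471  1.47974193]
box [(0.9, [371, 215, 433, 286], 2369)]
lid [(0.61, [293, 150, 332, 181], 843)]
clip []
mat [(0.83, [321, 180, 385, 243], 882)]
pack_tea []
pack_oats [(0.83, [350, 190, 384, 220], 456)]
pack_cocoa []
pack_rusks [(0.67, [330, 176, 357, 195], 351)]
mug []
jar [(0.66, [348, 306, 373, 328], 183)]
spoon []
cactus []
```

View pics/scene0.png

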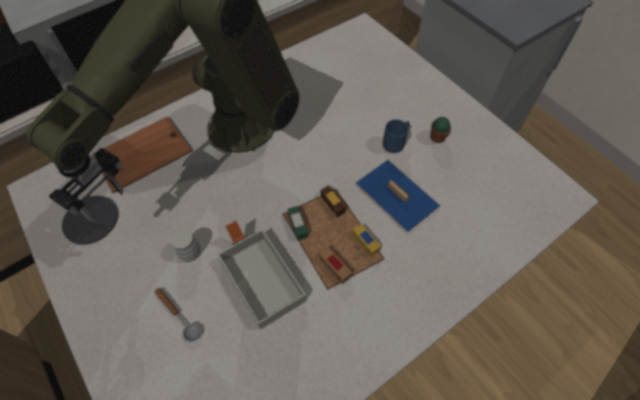

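View pics/side0.png

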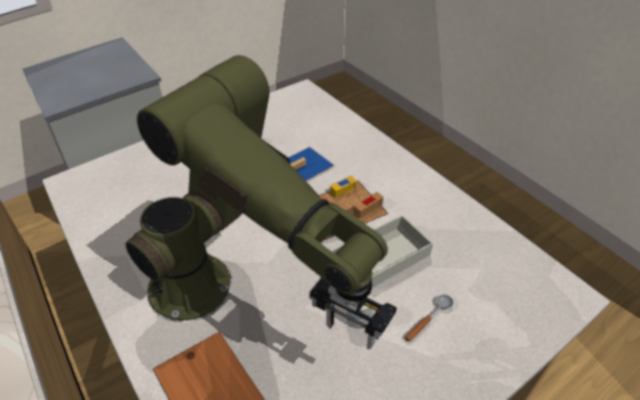

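The scene view shows the open box at (262,277) right of the mat (333,237). All four packets lie on the mat: tea (297,222), cocoa (333,200), rusks (367,238) and oats (336,265). The lid is at (398,195), the jar at (186,245), the spoon at (180,313), the mug at (396,135) and the cactus at (440,129). The side view is mostly hidden by the arm, but it confirms the box, oats, rusks and lid.

```bash
cat > h.py <<'E'
import numpy as np, cv2
from scipy.optimize import minimize
from scipy.spatial.transform import Rotation as Ro
from station import status, vision, silhouettes
DIM=dict(pack_tea=(.100,.036,.040),pack_oats=(.110,.035,.040),pack_cocoa=(.100,.034,.038),pack_rusks=(.095,.036,.036),
 box=(.244,.150,.056),lid=(.244,.150,.006),mat=(.294,.2,.0005))
def proj(c,X):
    p=np.atleast_2d(X)@np.array(c["R"]).T+c["t"]; s=p[:,:2]/p[:,2:]; s=s*(1+c["k1"]*(s**2).sum(1))[:,None]
    K=c["K"]; return s*[K[0,0],K[1,1]]+[K[0,2],K[1,2]]
def unproj(c,uv,z):
    K=c["K"]; d=(np.atleast_2d(uv)-[K[0,2],K[1,2]])/[K[0,0],K[1,1]]; s=d.copy()
    for _ in range(8): s=d/(1+c["k1"]*(s**2).sum(1))[:,None]
    R=np.array(c["R"]); C=-R.T@c["t"]; r=np.c_[s,np.ones(len(s))]@R
    return C+r*((z-C[2])/r[:,2])[:,None]
def hull(c,dim,p):
    x,y,z,a=p; L,W,H=dim
    q=np.array([[i*L/2,j*W/2,k*H] for i in(-1,1) for j in(-1,1) for k in(0,1)])
    q[:,:2]=q[:,:2]@np.array([[np.cos(a),np.sin(a)],[-np.sin(a),np.cos(a)]]); return proj(c,q+[x,y,z])
def cost(p,dim,obs):
    e=0
    for c,m in obs:
        h=cv2.convexHull(((hull(c,dim,p)*2+.5)*16).astype(np.float32)).round().astype(np.int32)
        M=np.zeros((800,1280),np.uint8); cv2.fillConvexPoly(M,h,1,shift=4)
        m2=m; e+=1-(M&m2).sum()/max(1,(M|m2).sum())
    return e/len(obs)
def fit(name,obs,z=None,dim=None):
    """obs: list of (picture, region). returns x,y,z,yaw,cost"""
    dim=dim or DIM[name]; z0=0.0 if z is None else z
    obs=[(c,cv2.resize(m.astype(np.uint8),(1280,800),interpolation=cv2.INTER_NEAREST)) for c,m in obs]
    c,m=obs[0]; ys,xs=np.nonzero(m); ctr=unproj(c,[[xs.mean()/2,ys.mean()/2]],z0+dim[2]/2)[0]
    best=None
    for a in np.arange(0,np.pi,np.pi/8):
        f=(lambda v:cost([v[0],v[1],z0,v[2]],dim,obs))
        r=minimize(f,[ctr[0],ctr[1],a],method="Nelder-Mead",options=dict(initial_simplex=np.array([[ctr[0],ctr[1],a]]*4)+np.vstack([np.zeros(3),np.diag([.015,.015,.25])]),maxiter=60))
        if best is None or r.fun<best.fun: best=r
    v=best.x
    s=[v[0],v[1],z0,v[2]]
    g=(lambda w:cost(w,dim,obs)) if z is None else (lambda w:cost([w[0],w[1],z0,w[3]],dim,obs))
    r=minimize(g,s,method="Nelder-Mead",options=dict(initial_simplex=np.array([s]*5)+np.vstack([np.zeros(4),np.diag([.006,.006,.006,.08])]),maxiter=200))
    p=r.x; p[3]=(p[3]+np.pi/2)%np.pi-np.pi/2; return np.r_[p,r.fun].round(4)
def see(cam,names):
    c=vision.camera(cam); o={}
    for n in names:
        r=silhouettes(n,c)
        if r: o[n]=(c,r[0]["region"],round(float(r[0]["score"]),2),[int(v) for v in r[0]["extent"]])
    return c,o
def pose():
    s=status.get_obs(); return np.array(s["ee_pos"]),Ro.from_euler("xyz",s["eef_rot"]),s
def go(pos,yaw,tilt=None):
    """tool shift/turn units to reach pos with tool down at yaw; picks nearest half turn not done here"""
    p,R,s=pose(); T=Ro.from_euler("xyz",[np.pi,0,yaw]) if tilt is None else tilt
    d=R.inv().apply(np.array(pos)-p)/.5; w=(R.inv()*T).as_rotvec()/(np.pi/2)
    n=max(np.linalg.norm(d)*10,np.linalg.norm(w)*90/8.59)
    print(np.r_[d,w].round(4).tolist(),"rows>=%.1f"%n)
E
python3 - <<'E'
from h import *
c,o=see("scene",list(DIM)+["jar","cactus"])
for n in DIM:
    if n in o: print(n,o[n][2],fit(n,[o[n][:2]],z=0.005 if n=="lid" else 0))
for n in ("jar","cactus"):
    if n in o: e=o[n][3]; print(n,unproj(c,[[(e[0]+e[2])/2,(e[1]+e[3])/2]],.045))
print("mug",unproj(c,[[396,137]],.045),"spoon",unproj(c,[[158,290],[197,335]],0))
print("clip",unproj(c,[[233,233]],.08))
w,o=see("wrist",["mat"]); R=np.array(w["R"]); C=-R.T@w["t"]; print("wrist",C,R[2],R[0])
go([.50,0.0,.33],0.38)
E
```

```text
pack_tea 0.96 [ 4.648e-01 -7.060e-02  1.000e-04 -3.323e-01  1.610e-01]
pack_oats 0.68 [ 0.6443 -0.0622  0.      0.0414  0.0525]
pack_cocoa 0.66 [ 0.4615  0.0671  0.0006 -0.0466  0.1242]
pack_rusks 0.36 [ 0.6435 -0.062   0.      0.0737  0.1462]
box 0.77 [ 0.5537 -0.2584  0.     -0.06    0.0736]
lid 0.88 [0.5599 0.2582 0.005  0.0694 0.0408]
mat 0.65 [ 0.3583  0.638   0.     -0.2178  0.8606]
jar [[ 0.33756192 -0.38852792  0.045     ]]
cactus [[0.46786032 0.54320976 0.045     ]]
mug [[0.39924847 0.39009806 0.045     ]] spoon [[ 0.39875214 -0.52100118  0.        ]
 [ 0.58274913 -0.489828    0.        ]]
clip [[ 0.41087588 -0.25688487  0.08      ]]
wrist [ 0.28201923 -0.47922686  0.38492391] [-0.26404232 -0.1061062  -0.95865694] [ 3.72657366e-01 -9.27969010e-01  6.87951367e-05]
[0.928, -0.7274, -0.2491, 0.0, 0.0, 0.0012] rows>=12.1
```

```bash
python3 -m pendant '[0.928,-0.727,-0.25,0,0,0.243,1, 0.928,-0.727,-0.25,0,0,0.243,1, 0.928,-0.727,-0.25,0,0,0.243,1, 0.928,-0.727,-0.25,0,0,0.243,1, 0.928,-0.727,-0.25,0,0,0.243,1, 0.928,-0.727,-0.25,0,0,0.243,1, 0.928,-0.727,-0.25,0,0,0.243,1, 0.928,-0.727,-0.25,0,0,0.243,1, 0.928,-0.727,-0.25,0,0,0.243,1, 0.928,-0.727,-0.25,0,0,0.243,1, 0.928,-0.727,-0.25,0,0,0.243,1, 0.928,-0.727,-0.25,0,0,0.243,1]' 
python3 -m pendant '[0,0,0,0,0,0,1,0,0,0,0,0,0,1,0,0,0,0,0,0,1,0,0,0,0,0,0,1]'
cat >> h.py <<'E'
def report(cams,names,zs={}):
    ob={n:[] for n in names}; last={}
    for cam in cams:
        c,o=see(cam,names); last[cam]=c
        for n in o:
            x0,y0,x1,y1=o[n][3]
            print(cam,n,o[n][2],o[n][3])
            if o[n][2]>.45 and x0>2 and y0>2 and x1<637 and y1<397: ob[n].append(o[n][:2])
    R={}
    for n in names:
        if ob[n]:
            R[n]=fit(n,ob[n],z=zs.get(n)); print(n,len(ob[n]),"views x,y,z,yaw,cost",R[n].tolist())
    return R,last
E
python3 - <<'E'
from h import *
print(pose()[0],pose()[2]["eef_rot"])
N=["pack_tea","pack_oats","pack_cocoa","pack_rusks"]
R,l=report(["scene","wrist"],N)
w=l["wrist"]; cv2.imwrite("pics/w1.png",w["pixels"][:,:,::-1])
E
```

```text
time_s: 3.1
ee_pos: [0.4985, -0.0019, 0.3302]
eef_rot: [3.141, -0.001, 0.0]
force: [-0.0, -0.4, -0.6]
grip_width: 0.0943
grip_force: 0.0
time_s: 3.5
ee_pos: [0.4975, -0.005, 0.3295]
eef_rot: [3.142, 0.0, -0.002]
force: [0.2, 0.7, -0.4]
grip_width: 0.0942
grip_force: 0.0
[ 0.49750152 -0.00503031  0.32947868] [ 3.14152512e+00  7.97814764e-05 -1.56794439e-03]
scene pack_tea 0.83 [287, 204, 310, 240]
scene pack_oats 0.72 [322, 245, 352, 285]
scene pack_cocoa 0.72 [319, 186, 345, 214]
scene pack_rusks 0.57 [354, 224, 380, 256]
wrist pack_tea 0.64 [342, 154, 383, 214]
wrist pack_oats 0.75 [343, 26, 373, 106]
wrist pack_cocoa 0.6 [270, 151, 293, 212]
wrist pack_rusks 0.66 [264, 42, 292, 107]
pack_tea 2 views x,y,z,yaw,cost [0.4629, -0.0694, -0.0053, -0.3067, 0.0722]
pack_oats 2 views x,y,z,yaw,cost [0.6445, -0.0612, 0.0, 0.0649, 0.0519]
pack_cocoa 2 views x,y,z,yaw,cost [0.4632, 0.0667, 0.0, -0.0576, 0.1058]
pack_rusks 2 views x,y,z,yaw,cost [0.6341, 0.0666, 0.0003, -0.0299, 0.0772]
```

View pics/w1.png

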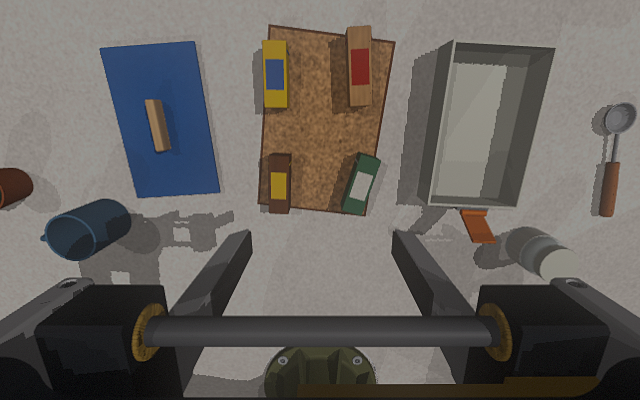

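The wrist view shows everything clearly: rusks (276,74), oats (360,66), cocoa (280,182), tea (362,184), box (490,125), clip (478,225), lid (160,120). Both-view fits put the packet undersides at z≈0, which is plausible.

```bash
python3 - <<'E'
from h import *
R,l=report(["wrist"],["box","lid","clip"],dict(box=0,lid=.005))if 0 else report(["wrist"],["box","lid"],dict(box=0,lid=.005))
w=l["wrist"]
print("box rim",unproj(w,[[455,41],[555,48],[518,207],[429,205]],.056).round(4).tolist())
m=unproj(w,[[270,25],[395,42],[365,215],[258,203]],0); print("mat",m.round(4).tolist(),m.mean(0))
go([.463,-.0694,.12],-.307)
E
```

```text
wrist box 0.69 [415, 39, 559, 244]
wrist lid 0.74 [102, 42, 219, 198]
box 1 views x,y,z,yaw,cost [0.554, -0.2575, 0.0, -0.0486, 0.0574]
lid 1 views x,y,z,yaw,cost [0.5608, 0.2594, 0.0058, 0.0701, 0.0353]
box rim [[0.6771, -0.1906, 0.056], [0.6686, -0.3331, 0.056], [0.4328, -0.3257, 0.056], [0.4363, -0.1793, 0.056]]
mat [[0.7111, 0.076, 0.0], [0.6874, -0.1194, 0.0], [0.3989, -0.0844, 0.0], [0.4222, 0.1123, 0.0]] [ 0.55492542 -0.00386157  0.        ]
[-0.0698, 0.131, 0.419, -0.0, 0.0, 0.1955] rows>=4.4
```

```bash
python3 -m pendant '[-0.07,0.131,0.419,0,0,0.196,1, -0.07,0.131,0.419,0,0,0.196,1, -0.07,0.131,0.419,0,0,0.196,1, -0.07,0.131,0.419,0,0,0.196,1, -0.07,0.131,0.419,0,0,0.196,1, -0.07,0.131,0.419,0,0,0.196,1, -0.07,0.131,0.419,0,0,0.196,1, -0.07,0.131,0.419,0,0,0.196,1]' 25
python3 - <<'E'
from h import *
go([.463,-.0694,.011],-.307)
E
```

```text
time_s: 4.95
ee_pos: [0.464, -0.0693, 0.1217]
eef_rot: [-3.141, -0.003, -0.307]
force: [0.4, 0.4, -0.4]
grip_width: 0.0937
grip_force: 0.0
[-0.0024, 0.0009, 0.2214, -0.0002, -0.0017, -0.0002] rows>=2.2
```

```bash
python3 -m pendant '[-0.002,0,0.08,0,0,0,1, -0.002,0,0.16,0,0,0,1, -0.002,0,0.219,0,0,0,1, -0.002,0,0.219,0,0,0,1, -0.002,0,0.219,0,0,0,-0.6, -0.002,0,0.219,0,0,0,-0.6, -0.002,0,0.219,0,0,0,-0.6, -0.002,0,0.219,0,0,0,-0.6, -0.002,0,0.219,0,0,0,-0.6, -0.002,0,0.219,0,0,0,-0.6]' 25
python3 -m pendant '[0,0,-0.08,0,0,0,-0.6, 0,0,-0.16,0,0,0,-0.6, 0,0,-0.22,0,0,0,-0.6, 0,0,-0.22,0,0,0,-0.6]'
python3 - <<'E'
from h import *
B=np.array([.554,-.2572]);a=-.047
Rb=np.array([[np.cos(a),-np.sin(a)],[np.sin(a),np.cos(a)]])
print(B+Rb@[-.057,.034]); go([*(B+Rb@[-.057,.034]),.12],a)
E
```

```text
time_s: 5.95
ee_pos: [0.4621, -0.0692, 0.0108]
eef_rot: [-3.142, -0.0, -0.308]
force: [-0.0, 0.5, -0.1]
grip_width: 0.0497
grip_force: 0.0
time_s: 6.35
ee_pos: [0.4637, -0.0695, 0.1243]
eef_rot: [-3.141, -0.007, -0.308]
force: [0.7, -0.1, -0.7]
grip_width: 0.0199
grip_force: 0.0
[ 0.49866036 -0.22055953]
[0.1581, 0.2667, 0.0095, 0.0002, -0.0042, -0.166] rows>=3.1
```

The fingers close slowly and I lifted before they had gripped. I'll reopen and look again.

```bash
python3 -m pendant '[0,0,-0.1,0,0,0,1, 0,0,-0.15,0,0,0,1, 0,0,-0.15,0,0,0,1, 0,0,-0.15,0,0,0,1, 0,0,-0.15,0,0,0,1, 0,0,-0.15,0,0,0,1, 0,0,-0.15,0,0,0,1, 0,0,-0.15,0,0,0,1, 0,0,-0.15,0,0,0,1, 0,0,-0.15,0,0,0,1, 0,0,-0.15,0,0,0,1, 0,0,-0.15,0,0,0,1]' 25
python3 - <<'E'
from h import *
R,l=report(["scene","wrist"],["pack_tea"],dict(pack_tea=0))
cv2.imwrite("pics/w2.png",l["wrist"]["pixels"][:,:,::-1])
x=R["pack_tea"]; go([x[0],x[1],.12],x[3])
E
```

```text
time_s: 7.55
ee_pos: [0.462, -0.0691, 0.1955]
eef_rot: [-3.142, -0.0, -0.308]
force: [-0.2, 0.4, 1.0]
grip_width: 0.0938
grip_force: 0.0
scene pack_tea 0.72 [288, 204, 308, 243]
wrist pack_tea 0.78 [305, 139, 339, 221]
pack_tea 2 views x,y,z,yaw,cost [0.4635, -0.0695, 0.0, -0.307, 0.0716]
[0.0031, -0.0002, 0.1511, -0.0, -0.0, -0.0005] rows>=1.5
```

View pics/w2.png

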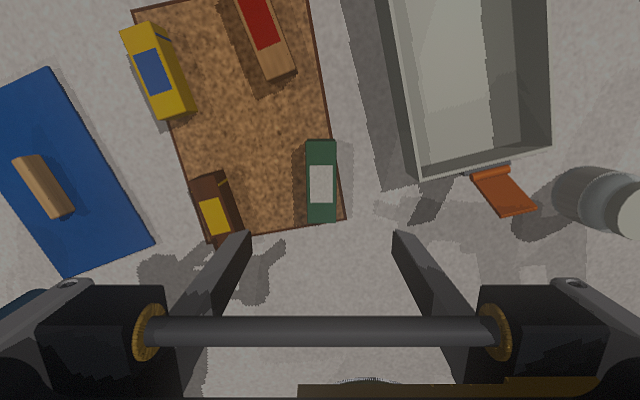

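The tea packet at (321,181) is upright and hasn't moved. I'll retry with a longer closing time.

```bash
python3 -m pendant '[0.003,0,0.1,0,0,0,1, 0.003,0,0.2,0,0,0,1, 0.003,0,0.29,0,0,0,1, 0.003,0,0.369,0,0,0,0, 0.003,0,0.369,0,0,0,-0.6, 0.003,0,0.369,0,0,0,-0.6, 0.003,0,0.369,0,0,0,-0.6, 0.003,0,0.369,0,0,0,-0.6, 0.003,0,0.369,0,0,0,-0.6, 0.003,0,0.369,0,0,0,-0.6, 0.003,0,0.369,0,0,0,-0.6, 0.003,0,0.369,0,0,0,-0.6]' 25
python3 -m pendant '[0,0,0,0,0,0,-0.6, 0,0,0,0,0,0,-0.6, 0,0,0,0,0,0,-0.6]'
python3 -m pendant '[0,0,-0.06,0,0,0,-0.6, 0,0,-0.12,0,0,0,-0.6, 0,0,-0.18,0,0,0,-0.6, 0,0,-0.24,0,0,0,-0.6, 0,0,-0.24,0,0,0,-0.6]'
python3 - <<'E'
from h import *
B=np.array([.554,-.2572]);a=-.047
Rb=np.array([[np.cos(a),-np.sin(a)],[np.sin(a),np.cos(a)]])
go([*(B+Rb@[-.057,.034]),.12],a)
E
```

```text
time_s: 8.95
ee_pos: [0.4636, -0.0696, 0.0115]
eef_rot: [-3.142, -0.001, -0.308]
force: [-2.2, 0.2, 7.3]
grip_width: 0.0358
grip_force: 25.0
time_s: 9.25
ee_pos: [0.4636, -0.0697, 0.0115]
eef_rot: [-3.142, -0.001, -0.308]
force: [-2.0, 1.2, 5.8]
grip_width: 0.0358
grip_force: 25.0
time_s: 9.75
ee_pos: [0.4649, -0.0699, 0.1344]
eef_rot: [-3.141, -0.006, -0.308]
force: [-1.6, -0.0, -2.0]
grip_width: 0.0359
grip_force: 25.0
[0.1555, 0.2667, 0.0296, 0.0002, -0.0037, -0.166] rows>=3.1
```

```bash
python3 -m pendant '[0.155,0.267,0,0,-0.004,-0.166,-0.6, 0.155,0.267,0,0,-0.004,-0.166,-0.6, 0.155,0.267,0,0,-0.004,-0.166,-0.6, 0.155,0.267,0,0,-0.004,-0.166,-0.6, 0.155,0.267,0,0,-0.004,-0.166,-0.6, 0.155,0.267,0,0,-0.004,-0.166,-0.6]'
python3 - <<'E'
from h import *
w=vision.camera("wrist"); cv2.imwrite("pics/w3.png",w["pixels"][:,:,::-1])
R,l=report(["scene"],["box"],dict(box=0))
print(pose()[2]["grip_width"])
B=np.array([.554,-.2572]);a=-.047
Rb=np.array([[np.cos(a),-np.sin(a)],[np.sin(a),np.cos(a)]])
go([*(B+Rb@[-.057,.034]),.017],a)
E
```

```text
time_s: 10.35
ee_pos: [0.4963, -0.2193, 0.1302]
eef_rot: [-3.14, 0.008, -0.047]
force: [-0.7, 0.6, -1.6]
grip_width: 0.0359
grip_force: 25.0
scene box 0.97 [219, 223, 306, 327]
box 1 views x,y,z,yaw,cost [0.5532, -0.2583, 0.0004, -0.0526, 0.1281]
0.03576258506524802
[0.0054, 0.003, 0.228, -0.0006, 0.004, 0.0008] rows>=2.3
```

View pics/w3.png

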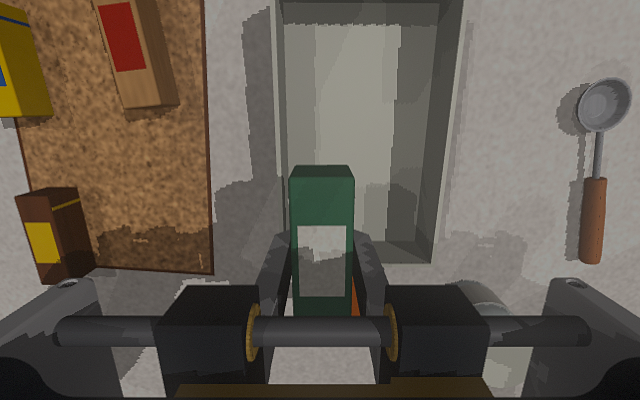

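Tea is held straight at (321,240), and the box is where it was measured. Lowering.

```bash
python3 -m pendant '[0.005,0.003,0.07,0,0.004,0,-0.6, 0.005,0.003,0.14,0,0.004,0,-0.6, 0.005,0.003,0.19,0,0.004,0,-0.6, 0.005,0.003,0.21,0,0.004,0,-0.6, 0.005,0.003,0.226,0,0.004,0,-0.6, 0.005,0.003,0.226,0,0.004,0,-0.6, 0.005,0.003,0.226,0,0.004,0,0, 0.005,0.003,0.226,0,0.004,0,0, 0.005,0.003,0.226,0,0.004,0,0, 0.005,0.003,0.226,0,0.004,0,0, 0.005,0.003,0.226,0,0.004,0,0]'
python3 -m pendant '[0,0,-0.08,0,0,0,0, 0,0,-0.16,0,0,0,0, 0,0,-0.24,0,0,0,0, 0,0,-0.34,0,0,0,1, 0,0,-0.34,0,0,0,1,0,0,-0.34,0,0,0,1]'
python3 - <<'E'
from h import *
R,l=report(["wrist"],["box","pack_oats","pack_cocoa","pack_rusks"],dict(box=0,pack_oats=0,pack_cocoa=0,pack_rusks=0))
go([.463,.067,.12],-.055)
E
```

```text
time_s: 11.6
ee_pos: [0.4986, -0.2219, 0.0183]
eef_rot: [-3.141, -0.0, -0.047]
force: [-1.2, -0.4, 0.6]
grip_width: 0.047
grip_force: 0.0
time_s: 12.2
ee_pos: [0.4987, -0.2221, 0.1888]
eef_rot: [3.142, -0.002, -0.047]
force: [-0.0, 0.2, -0.4]
grip_width: 0.0678
grip_force: 0.0
wrist box 0.66 [1, 171, 25, 236]
wrist pack_oats 0.57 [128, 0, 198, 113]
wrist pack_cocoa 0.68 [62, 177, 126, 261]
wrist pack_rusks 0.83 [16, 25, 97, 118]
pack_cocoa 1 views x,y,z,yaw,cost [0.4653, 0.0675, 0.0, -0.0513, 0.0501]
pack_rusks 1 views x,y,z,yaw,cost [0.6356, 0.0661, 0.0, -0.0233, 0.0393]
[-0.0971, -0.5733, 0.1347, -0.0011, 0.0012, 0.005] rows>=6.0
```

```bash
python3 -m pendant '[-0.094,-0.573,0,0,0,0.005,1, -0.094,-0.573,0,0,0,0.005,1, -0.094,-0.573,0,0,0,0.005,1, -0.094,-0.573,0,0,0,0.005,1, -0.094,-0.573,0,0,0,0.005,1, -0.094,-0.573,0,0,0,0.005,1, -0.094,-0.573,0,0,0,0.005,1, -0.094,-0.573,0.1,0,0,0.005,1, -0.094,-0.573,0.1,0,0,0.005,1, -0.094,-0.573,0.1,0,0,0.005,1]'
python3 - <<'E'
from h import *
R,l=report(["scene"],["pack_cocoa"],dict(pack_cocoa=0))
go([.4645,.067,.011],-.053)
E
```

```text
time_s: 13.45
ee_pos: [0.4649, 0.0659, 0.1384]
eef_rot: [-3.141, 0.002, -0.056]
force: [0.6, -0.0, 0.5]
grip_width: 0.0941
grip_force: 0.0
scene pack_cocoa 0.62 [319, 186, 345, 213]
pack_cocoa 1 views x,y,z,yaw,cost [0.4623, 0.0672, 0.0, -0.0857, 0.0517]
[-0.0032, -0.0015, 0.2577, -0.0006, -0.001, -0.0017] rows>=2.6
```

```bash
python3 -m pendant '[-0.003,-0.002,0.09,0,0,0,1, -0.003,-0.002,0.18,0,0,0,1, -0.003,-0.002,0.255,0,0,0,0, -0.003,-0.002,0.255,0,0,0,-0.6, -0.003,-0.002,0.255,0,0,0,-0.6, -0.003,-0.002,0.255,0,0,0,-0.6, -0.003,-0.002,0.255,0,0,0,-0.6, -0.003,-0.002,0.255,0,0,0,-0.6, -0.003,-0.002,0.255,0,0,0,-0.6, -0.003,-0.002,0.255,0,0,0,-0.6, -0.003,-0.002,0.255,0,0,0,-0.6, -0.003,-0.002,0.255,0,0,0,-0.6]' 25
python3 -m pendant '[0,0,0,0,0,0,-0.6, 0,0,0,0,0,0,-0.6, 0,0,-0.06,0,0,0,-0.6, 0,0,-0.12,0,0,0,-0.6, 0,0,-0.18,0,0,0,-0.6, 0,0,-0.25,0,0,0,-0.6, 0,0,-0.25,0,0,0,-0.6]'
python3 - <<'E'
from h import *
B=np.array([.554,-.2572]);a=-.047
Rb=np.array([[np.cos(a),-np.sin(a)],[np.sin(a),np.cos(a)]])
go([*(B+Rb@[-.057,-.034]),.13],a)
E
```

```text
time_s: 14.75
ee_pos: [0.4638, 0.0677, 0.0111]
eef_rot: [-3.141, -0.0, -0.055]
force: [-1.7, -0.2, 6.1]
grip_width: 0.0336
grip_force: 25.0
time_s: 15.45
ee_pos: [0.4653, 0.0677, 0.1396]
eef_rot: [-3.14, -0.007, -0.055]
force: [-0.7, 0.4, -0.5]
grip_width: 0.034
grip_force: 25.0
[0.0991, 0.7081, 0.0188, -0.001, -0.0041, -0.005] rows>=7.2
```

```bash
python3 -m pendant '[0.099,0.708,0,0,-0.004,-0.005,-0.6, 0.099,0.708,0,0,-0.004,-0.005,-0.6, 0.099,0.708,0,0,-0.004,-0.005,-0.6, 0.099,0.708,0,0,-0.004,-0.005,-0.6, 0.099,0.708,0,0,-0.004,-0.005,-0.6, 0.099,0.708,0,0,-0.004,-0.005,-0.6, 0.099,0.708,0,0,-0.004,-0.005,-0.6, 0.099,0.708,0,0,-0.004,-0.005,-0.6, 0.099,0.708,0,0,-0.004,-0.005,-0.6, 0.099,0.708,0,0,-0.004,-0.005,-0.6]'
python3 - <<'E'
from h import *
w=vision.camera("wrist"); cv2.imwrite("pics/w4.png",w["pixels"][:,:,::-1])
R,l=report(["scene"],["box"],dict(box=0))
B=np.array([.554,-.2572]);a=-.047
Rb=np.array([[np.cos(a),-np.sin(a)],[np.sin(a),np.cos(a)]])
print(pose()[2]["grip_width"]);go([*(B+Rb@[-.057,-.034]),.017],a)
E
```

```text
time_s: 16.45
ee_pos: [0.4934, -0.2875, 0.1347]
eef_rot: [-3.14, 0.007, -0.047]
force: [0.1, -0.1, 0.4]
grip_width: 0.034
grip_force: 25.0
scene box 0.8 [218, 230, 305, 327]
box 1 views x,y,z,yaw,cost [0.5547, -0.2591, 0.0, -0.0533, 0.2276]
0.03354274694315932
[0.0049, 0.0024, 0.237, -0.0006, 0.004, 0.001] rows>=2.4
```

View pics/w4.png

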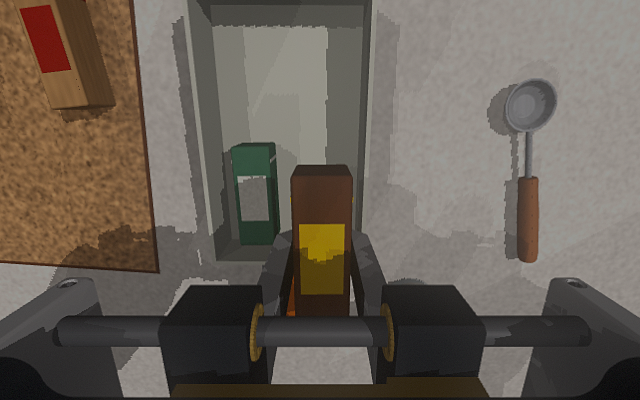

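Tea lies in the box at (254,193), and cocoa is held straight above its slot at (321,230). Lowering.

```bash
python3 -m pendant '[0.005,0.002,0.07,0,0.004,0,-0.6, 0.005,0.002,0.14,0,0.004,0,-0.6, 0.005,0.002,0.2,0,0.004,0,-0.6, 0.005,0.002,0.22,0,0.004,0,-0.6, 0.005,0.002,0.235,0,0.004,0,-0.6, 0.005,0.002,0.235,0,0.004,0,-0.6, 0.005,0.002,0.235,0,0.004,0,-0.04, 0.005,0.002,0.235,0,0.004,0,-0.04, 0.005,0.002,0.235,0,0.004,0,-0.04, 0.005,0.002,0.235,0,0.004,0,-0.04, 0.005,0.002,0.235,0,0.004,0,-0.04]'
python3 -m pendant '[0,0,-0.08,0,0,0,-0.04, 0,0,-0.16,0,0,0,-0.04, 0,0,-0.24,0,0,0,0, 0,0,-0.34,0,0,0,1, 0,0,-0.34,0,0,0,1,0,0,-0.34,0,0,0,1]'
python3 - <<'E'
from h import *
R,l=report(["scene"],["pack_rusks","pack_oats"],dict(pack_oats=0,pack_rusks=0))
go([.6355,.0662,.14],-.025)
E
```

```text
time_s: 17.7
ee_pos: [0.4954, -0.2896, 0.0182]
eef_rot: [-3.141, -0.0, -0.047]
force: [-0.3, -0.0, 0.1]
grip_width: 0.0449
grip_force: 0.0
time_s: 18.3
ee_pos: [0.4955, -0.2899, 0.1887]
eef_rot: [3.141, -0.002, -0.047]
force: [-0.2, -0.2, -1.5]
grip_width: 0.0677
grip_force: 0.0
scene pack_rusks 0.71 [351, 225, 381, 255]
scene pack_oats 0.58 [321, 246, 351, 283]
pack_rusks 1 views x,y,z,yaw,cost [0.6326, 0.0648, 0.0, -0.0337, 0.1114]
pack_oats 1 views x,y,z,yaw,cost [0.6444, -0.0619, 0.0, 0.0375, 0.078]
[0.2478, -0.7235, 0.0939, -0.0013, 0.0013, -0.014] rows>=7.7
```

```bash
python3 -m pendant '[0.248,-0.723,0,0,0,-0.014,1, 0.248,-0.723,0,0,0,-0.014,1, 0.248,-0.723,0,0,0,-0.014,1, 0.248,-0.723,0,0,0,-0.014,1, 0.248,-0.723,0,0,0,-0.014,1, 0.248,-0.723,0,0,0,-0.014,1, 0.248,-0.723,0,0,0,-0.014,1, 0.248,-0.723,0,0,0,-0.014,1, 0.248,-0.723,0.1,0,0,-0.014,1, 0.248,-0.723,0.1,0,0,-0.014,1, 0.248,-0.723,0.1,0,0,-0.014,1]'
python3 - <<'E'
from h import *
R,l=report(["scene","wrist"],["pack_rusks"],dict(pack_rusks=0))
go([.6353,.0662,.011],-.025)
E
```

```text
time_s: 19.55
ee_pos: [0.6356, 0.0652, 0.1376]
eef_rot: [-3.141, 0.003, -0.025]
force: [0.1, 0.1, 0.1]
grip_width: 0.0939
grip_force: 0.0
scene pack_rusks 0.87 [350, 223, 380, 255]
pack_rusks 1 views x,y,z,yaw,cost [0.6329, 0.0653, 0.0, -0.0298, 0.0985]
[-0.0038, -0.0022, 0.2585, -0.0006, -0.0017, -0.0006] rows>=2.6
```

```bash
python3 -m pendant '[-0.004,-0.001,0.09,0,0,0,1, -0.004,-0.001,0.18,0,0,0,1, -0.004,-0.001,0.256,0,0,0,0, -0.004,-0.001,0.256,0,0,0,-0.6, -0.004,-0.001,0.256,0,0,0,-0.6, -0.004,-0.001,0.256,0,0,0,-0.6, -0.004,-0.001,0.256,0,0,0,-0.6, -0.004,-0.001,0.256,0,0,0,-0.6, -0.004,-0.001,0.256,0,0,0,-0.6, -0.004,-0.001,0.256,0,0,0,-0.6, -0.004,-0.001,0.256,0,0,0,-0.6, -0.004,-0.001,0.256,0,0,0,-0.6]' 25
python3 -m pendant '[0,0,0,0,0,0,-0.6, 0,0,0,0,0,0,-0.6, 0,0,-0.06,0,0,0,-0.6, 0,0,-0.12,0,0,0,-0.6, 0,0,-0.18,0,0,0,-0.6, 0,0,-0.25,0,0,0,-0.6, 0,0,-0.25,0,0,0,-0.6]'
python3 - <<'E'
from h import *
B=np.array([.554,-.2572]);a=-.047
Rb=np.array([[np.cos(a),-np.sin(a)],[np.sin(a),np.cos(a)]])
go([*(B+Rb@[.058,-.034]),.14],a)
E
```

```text
time_s: 20.95
ee_pos: [0.6344, 0.0663, 0.0108]
eef_rot: [-3.141, -0.001, -0.025]
force: [-1.0, 0.5, 6.4]
grip_width: 0.0358
grip_force: 25.0
time_s: 21.65
ee_pos: [0.636, 0.0663, 0.1401]
eef_rot: [-3.14, -0.007, -0.025]
force: [-0.1, -0.5, -0.6]
grip_width: 0.0356
grip_force: 25.0
[-0.0332, 0.7214, -0.001, -0.0009, -0.0046, 0.014] rows>=7.2
```

```bash
python3 -m pendant '[-0.033,0.721,0,0,-0.004,0.014,-0.6, -0.033,0.721,0,0,-0.004,0.014,-0.6, -0.033,0.721,0,0,-0.004,0.014,-0.6, -0.033,0.721,0,0,-0.004,0.014,-0.6, -0.033,0.721,0,0,-0.004,0.014,-0.6, -0.033,0.721,0,0,-0.004,0.014,-0.6, -0.033,0.721,0,0,-0.004,0.014,-0.6, -0.033,0.721,0,0,-0.004,0.014,-0.6, -0.033,0.721,0,0,-0.004,0.014,-0.6, -0.033,0.721,0,0,-0.004,0.014,-0.6]'
python3 - <<'E'
from h import *
w=vision.camera("wrist"); cv2.imwrite("pics/w5.png",w["pixels"][:,:,::-1])
R,l=report(["scene","side"],["box"],dict(box=0))
B=np.array([.554,-.2572]);a=-.047
Rb=np.array([[np.cos(a),-np.sin(a)],[np.sin(a),np.cos(a)]])
print(pose()[2]["grip_width"]);go([*(B+Rb@[.058,-.034]),.017],a)
E
```

```text
time_s: 22.65
ee_pos: [0.6087, -0.2926, 0.1341]
eef_rot: [-3.14, 0.007, -0.046]
force: [-0.2, 0.4, -1.8]
grip_width: 0.0357
grip_force: 25.0
scene box 0.91 [224, 262, 305, 326]
side box 0.57 [337, 215, 434, 285]
box 2 views x,y,z,yaw,cost [0.5557, -0.2576, 0.0, -0.0666, 0.437]
0.03598378616004534
[0.0041, 0.0027, 0.2362, -0.0005, 0.0039, 0.001] rows>=2.4
```

View pics/w5.png

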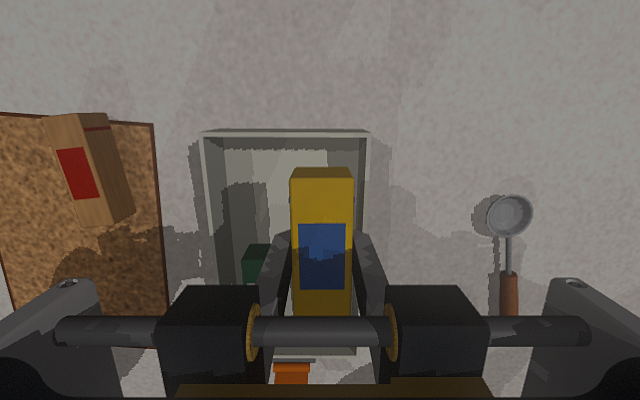

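Rusks (321,240) sits over the free right-far slot, with the far rim at row 132. Lowering.

```bash
python3 -m pendant '[0.004,0.003,0.07,0,0.004,0,-0.6, 0.004,0.003,0.14,0,0.004,0,-0.6, 0.004,0.003,0.2,0,0.004,0,-0.6, 0.004,0.003,0.22,0,0.004,0,-0.6, 0.004,0.003,0.234,0,0.004,0,-0.6, 0.004,0.003,0.234,0,0.004,0,-0.6, 0.004,0.003,0.234,0,0.004,0,0, 0.004,0.003,0.234,0,0.004,0,0, 0.004,0.003,0.234,0,0.004,0,0, 0.004,0.003,0.234,0,0.004,0,0, 0.004,0.003,0.234,0,0.004,0,0]'
python3 -m pendant '[0,0,-0.08,0,0,0,0, 0,0,-0.16,0,0,0,0, 0,0,-0.24,0,0,0,0, 0,0,-0.34,0,0,0,1, 0,0,-0.34,0,0,0,1,0,0,-0.34,0,0,0,1]'
python3 - <<'E'
from h import *
R,l=report(["scene","wrist"],["pack_oats"],dict(pack_oats=0))
go([.6444,-.0615,.14],.05)
E
```

```text
time_s: 24.0
ee_pos: [0.6101, -0.2952, 0.0183]
eef_rot: [-3.141, -0.001, -0.047]
force: [0.6, 1.5, 0.7]
grip_width: 0.047
grip_force: 0.9
time_s: 24.6
ee_pos: [0.61, -0.2957, 0.1888]
eef_rot: [3.141, -0.002, -0.047]
force: [-1.5, 0.0, -0.3]
grip_width: 0.0676
grip_force: 0.0
scene pack_oats 0.64 [316, 246, 352, 286]
wrist pack_oats 0.77 [84, 115, 157, 209]
pack_oats 2 views x,y,z,yaw,cost [0.6452, -0.0619, 0.0004, 0.0836, 0.0827]
[0.0482, -0.4701, 0.0931, -0.0013, 0.0014, -0.0618] rows>=4.8
```

```bash
python3 -m pendant '[0.048,-0.47,0,0,0,-0.068,1, 0.048,-0.47,0,0,0,-0.068,1, 0.048,-0.47,0,0,0,-0.068,1, 0.048,-0.47,0,0,0,-0.068,1, 0.048,-0.47,0,0,0,-0.068,1, 0.048,-0.47,0,0,0,-0.068,1, 0.048,-0.47,0.1,0,0,-0.068,1, 0.048,-0.47,0.1,0,0,-0.068,1, 0.048,-0.47,0.1,0,0,-0.068,1]'
python3 - <<'E'
from h import *
R,l=report(["scene"],["pack_oats"],dict(pack_oats=0))
go([.6446,-.0616,.011],.06)
E
```

```text
time_s: 25.7
ee_pos: [0.6444, -0.0626, 0.1378]
eef_rot: [-3.14, 0.002, 0.059]
force: [0.8, 0.1, 0.8]
grip_width: 0.0939
grip_force: 0.0
scene pack_oats 0.77 [322, 249, 353, 285]
pack_oats 1 views x,y,z,yaw,cost [0.651, -0.0614, 0.0, 0.0357, 0.1694]
[-0.0022, -0.002, 0.258, -0.0002, -0.0013, -0.0007] rows>=2.6
```

```bash
python3 -m pendant '[-0.001,-0.002,0.09,0,0,0,1, -0.001,-0.002,0.18,0,0,0,1, -0.001,-0.002,0.256,0,0,0,0, -0.001,-0.002,0.256,0,0,0,-0.6, -0.001,-0.002,0.256,0,0,0,-0.6, -0.001,-0.002,0.256,0,0,0,-0.6, -0.001,-0.002,0.256,0,0,0,-0.6, -0.001,-0.002,0.256,0,0,0,-0.6, -0.001,-0.002,0.256,0,0,0,-0.6, -0.001,-0.002,0.256,0,0,0,-0.6, -0.001,-0.002,0.256,0,0,0,-0.6, -0.001,-0.002,0.256,0,0,0,-0.6]' 25
python3 -m pendant '[0,0,0,0,0,0,-0.6, 0,0,0,0,0,0,-0.6, 0,0,-0.06,0,0,0,-0.6, 0,0,-0.12,0,0,0,-0.6, 0,0,-0.18,0,0,0,-0.6, 0,0,-0.25,0,0,0,-0.6, 0,0,-0.25,0,0,0,-0.6]'
python3 - <<'E'
from h import *
B=np.array([.554,-.2572]);a=-.047
Rb=np.array([[np.cos(a),-np.sin(a)],[np.sin(a),np.cos(a)]])
go([*(B+Rb@[.0585,.034]),.14],a)
E
```

```text
time_s: 27.0
ee_pos: [0.6445, -0.0607, 0.0106]
eef_rot: [-3.141, -0.001, 0.06]
force: [-1.4, -0.3, 5.8]
grip_width: 0.0347
grip_force: 25.0
time_s: 27.7
ee_pos: [0.6461, -0.061, 0.1401]
eef_rot: [3.141, -0.007, 0.06]
force: [0.7, -0.9, -0.8]
grip_width: 0.0348
grip_force: 25.0
[-0.0838, 0.3255, -0.0003, 0.0002, -0.0047, 0.068] rows>=3.4
```

```bash
python3 -m pendant '[-0.084,0.325,0,0,-0.004,0.068,-0.6, -0.084,0.325,0,0,-0.004,0.068,-0.6, -0.084,0.325,0,0,-0.004,0.068,-0.6, -0.084,0.325,0,0,-0.004,0.068,-0.6, -0.084,0.325,0,0,-0.004,0.068,-0.6, -0.084,0.325,0,0,-0.004,0.068,-0.6, -0.084,0.325,0,0,-0.004,0.068,-0.6]'
python3 - <<'E'
from h import *
w=vision.camera("wrist"); cv2.imwrite("pics/w6.png",w["pixels"][:,:,::-1])
B=np.array([.554,-.2572]);a=-.047
Rb=np.array([[np.cos(a),-np.sin(a)],[np.sin(a),np.cos(a)]])
r=[[*(B+Rb@[x,y]),.056] for x,y in((.122,.075),(.122,-.075),(-.122,.075))]; print(proj(w,r).round(0).tolist())
print(pose()[2]["grip_width"]);go([*(B+Rb@[.0585,.034]),.017],a)
E
```

```text
time_s: 28.4
ee_pos: [0.6124, -0.224, 0.1346]
eef_rot: [-3.141, 0.007, -0.046]
force: [-0.3, -0.1, -1.3]
grip_width: 0.0346
grip_force: 25.0
[[277.0, 133.0], [450.0, 134.0], [286.0, 358.0]]
0.03490713099240071
[0.0048, 0.004, 0.2355, -0.0005, 0.0041, 0.0011] rows>=2.4
```

View pics/w6.png

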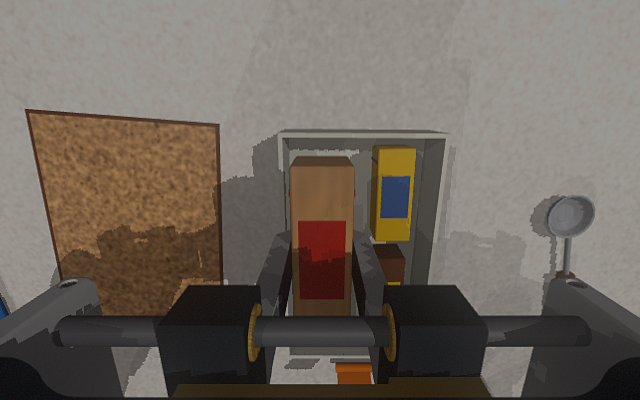

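Predicted rim corners match the picture ((280,132) and (448,133)). Rusks (395,193) and cocoa (389,262) are in, and oats (322,245) is aligned. Lowering.

```bash
python3 -m pendant '[0.005,0.004,0.07,0,0.004,0,-0.6, 0.005,0.004,0.14,0,0.004,0,-0.6, 0.005,0.004,0.2,0,0.004,0,-0.6, 0.005,0.004,0.22,0,0.004,0,-0.6, 0.005,0.004,0.234,0,0.004,0,-0.6, 0.005,0.004,0.234,0,0.004,0,-0.6, 0.005,0.004,0.234,0,0.004,0,-0.02, 0.005,0.004,0.234,0,0.004,0,-0.02, 0.005,0.004,0.234,0,0.004,0,-0.02, 0.005,0.004,0.234,0,0.004,0,-0.02, 0.005,0.004,0.234,0,0.004,0,-0.02]'
python3 -m pendant '[0,0,-0.08,0,0,0,-0.02, 0,0,-0.16,0,0,0,-0.02, 0,0,-0.24,0,0,0,0, 0,0,-0.34,0,0,0,0.5, -0.24,0,-0.5,0,0,0,0.5,-0.24,0,-0.5,0,0,0,0.5,-0.24,0,-0.5,0,0,0,0.5,-0.24,0,-0.5,0,0,0,0.5,-0.24,0,-0.5,0,0,0,0.5]'
python3 - <<'E'
from h import *
R,l=report(["scene","wrist"],["lid"],dict(lid=.005))
w=l["wrist"]; cv2.imwrite("pics/w7.png",w["pixels"][:,:,::-1])
B=np.array([.554,-.2572]);a=-.047
Rb=np.array([[np.cos(a),-np.sin(a)],[np.sin(a),np.cos(a)]])
r=[[*(B+Rb@[x,y]),.056] for x,y in((.122,.075),(.122,-.075),(-.122,.075),(-.122,-.075))]; print(proj(w,r).round(0).tolist())
go([.5608,.2594,.25],.07)
E
```

```text
time_s: 29.55
ee_pos: [0.6139, -0.2276, 0.0183]
eef_rot: [-3.141, -0.0, -0.047]
force: [0.0, 0.7, -0.4]
grip_width: 0.0459
grip_force: 0.0
time_s: 30.45
ee_pos: [0.4938, -0.2222, 0.2687]
eef_rot: [3.141, -0.002, -0.048]
force: [-0.0, -0.0, -0.2]
grip_width: 0.0704
grip_force: 0.0
scene lid 0.95 [360, 163, 440, 231]
wrist lid 0.69 [1, 43, 72, 221]
lid 1 views x,y,z,yaw,cost [0.5607, 0.2593, 0.0053, 0.0639, 0.0748]
[[286.0, 24.0], [412.0, 24.0], [292.0, 218.0], [397.0, 218.0]]
[0.0881, -0.9676, 0.0344, -0.001, 0.0011, -0.0742] rows>=9.7
```

View pics/w7.png

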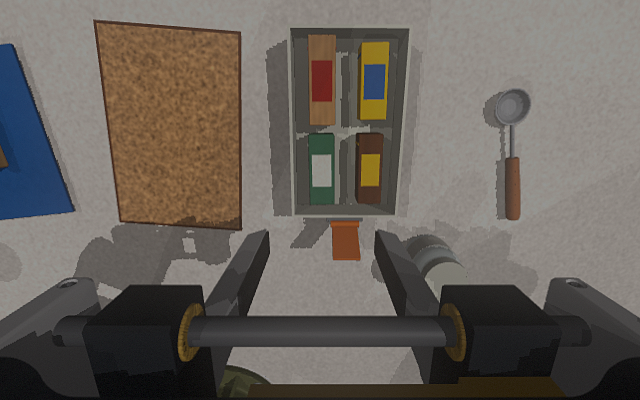

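All four packets sit inside the box: oats (322,80), rusks (374,80), tea (321,168), cocoa (369,168). Next is the lid.

```bash
python3 -m pendant '[0.088,-0.967,0.03,0,0,-0.074,0.5, 0.088,-0.967,0.03,0,0,-0.074,0.5, 0.088,-0.967,0.03,0,0,-0.074,0.5, 0.088,-0.967,0.03,0,0,-0.074,0.5, 0.088,-0.967,0.03,0,0,-0.074,0.5, 0.088,-0.967,0.03,0,0,-0.074,0.5, 0.088,-0.967,0.03,0,0,-0.074,0.5, 0.088,-0.967,0.03,0,0,-0.074,0.5, 0.088,-0.967,0.03,0,0,-0.074,0.5, 0.088,-0.967,0.03,0,0,-0.074,0.5, 0.088,-0.967,0.03,0,0,-0.074,0.5, 0.088,-0.967,0.03,0,0,-0.074,0.5]'
python3 - <<'E'
from h import *
R,l=report(["scene","wrist"],["lid"],dict(lid=.005))
w=l["wrist"]; im=w["pixels"]
# wooden bar top: reddish pixels inside lid
hsv=cv2.cvtColor(im,cv2.COLOR_RGB2HSV); r=silhouettes("lid",w)
x0,y0,x1,y1=[int(v) for v in r[0]["extent"]]; M=np.zeros((400,640),np.uint8); M[y0:y1,x0:x1]=1
m=((hsv[...,0]<25)&(hsv[...,1]>60)&(M>0)).astype(np.uint8)
n,lab,st,ce=cv2.connectedComponentsWithStats(m); k=1+st[1:,4].argmax(); print(st[k])
ys,xs=np.nonzero(lab==k); b=cv2.minAreaRect(np.c_[xs,ys].astype(np.float32)); q=cv2.boxPoints(b); print(q,unproj(w,q,.039).round(4).tolist(),unproj(w,[b[0]],.035))
go([.5608,.2594,.014],.07)
E
```

```text
time_s: 31.85
ee_pos: [0.5604, 0.2596, 0.2516]
eef_rot: [3.141, 0.002, 0.071]
force: [-0.5, -0.2, 0.7]
grip_width: 0.0705
grip_force: 0.0
scene lid 0.78 [358, 161, 439, 230]
wrist lid 0.86 [265, 83, 374, 248]
lid 2 views x,y,z,yaw,cost [0.561, 0.2593, 0.0061, 0.0656, 0.0395]
[317 144   9  58 518]
[[317. 144.]
 [325. 144.]
 [325. 201.]
 [317. 201.]] [[0.6029, 0.2673, 0.039], [0.6036, 0.2566, 0.039], [0.5244, 0.2509, 0.039], [0.5236, 0.2622, 0.039]] [[0.56392349 0.2592767  0.035     ]]
[0.0001, -0.0027, 0.4787, -0.0003, -0.0002, -0.0013] rows>=4.8
```

```bash
python3 -m pendant '[0,0.000,0.1,0,0,0,0, 0,0,0.2,0,0,0,0, 0,0,0.3,0,0,0,0, 0,0,0.39,0,0,0,0, 0,0,0.45,0,0,0,0, 0,0,0.474,0,0,0,-0.2, 0,0,0.474,0,0,0,-1, 0,0,0.474,0,0,0,-1, 0,0,0.474,0,0,0,-1, 0,0,0.474,0,0,0,-1, 0,0,0.474,0,0,0,-1, 0,0,0.474,0,0,0,-1]' 45
python3 -m pendant '[0,0,0,0,0,0,-1, 0,0,0,0,0,0,-1, 0,0,0,0,0,0,-1, 0,0,0,0,0,0,-1, 0,0,0,0,0,0,-1]'
python3 -m pendant '[0,0,-0.04,0,0,0,-1, 0,0,-0.1,0,0,0,-1, 0,0,-0.18,0,0,0,-1, 0,0,-0.26,0,0,0,-1, 0,0,-0.3,0,0,0,-1, 0,0,-0.3,0,0,0,-1]'
python3 - <<'E'
from h import *
R,l=report(["scene"],["box"],dict(box=0))
B=np.array([.554,-.2572]);a=-.047
Rb=np.array([[np.cos(a),-np.sin(a)],[np.sin(a),np.cos(a)]])
go([*B,.17],a)
E
```

```text
time_s: 33.3
ee_pos: [0.5615, 0.2592, 0.018]
eef_rot: [-3.141, -0.003, 0.069]
force: [-2.0, -0.8, 8.3]
grip_width: 0.0135
grip_force: 45.0
time_s: 33.8
ee_pos: [0.5615, 0.2592, 0.0181]
eef_rot: [-3.14, -0.003, 0.069]
force: [-1.7, -0.5, 8.1]
grip_width: 0.0137
grip_force: 45.0
time_s: 34.4
ee_pos: [0.5617, 0.2594, 0.1699]
eef_rot: [-3.139, -0.006, 0.069]
force: [0.8, 0.3, -2.8]
grip_width: 0.0135
grip_force: 45.0
scene box 0.75 [220, 222, 305, 327]
box 1 views x,y,z,yaw,cost [0.5541, -0.259, 0.0, -0.0506, 0.4145]
[-0.0838, 1.0286, -0.0094, -0.0001, 0.0003, 0.074] rows>=10.3
```

```bash
python3 -m pendant '[-0.04,0.5,0,0,0,0.037,-1, -0.04,0.5,0,0,0,0.037,-1, -0.04,0.5,0,0,0,0.037,-1, -0.04,0.5,0,0,0,0.037,-1, -0.04,0.5,0,0,0,0.037,-1, -0.084,0.98,0,0,0,0.074,-1, -0.084,0.98,0,0,0,0.074,-1, -0.084,0.98,0,0,0,0.074,-1, -0.084,0.98,0,0,0,0.074,-1, -0.084,0.98,0,0,0,0.074,-1, -0.084,0.98,0,0,0,0.074,-1, -0.084,0.98,0,0,0,0.074,-1]'
python3 - <<'E'
from h import *
w=vision.camera("wrist"); cv2.imwrite("pics/w8.png",w["pixels"][:,:,::-1])
c,o=see("scene",["lid","box"]); p=pose()
print(p[0],p[2]["grip_width"],p[2]["eef_rot"])
if "lid" in o: print("lid",o["lid"][2],fit("lid",[o["lid"][:2]],z=p[0][2]-.013))
B=np.array([.554,-.2572]);a=-.047
Rb=np.array([[np.cos(a),-np.sin(a)],[np.sin(a),np.cos(a)]])
r=[[*(B+Rb@[x,y]),.056] for x,y in((.122,.075),(.122,-.075),(-.122,.075),(-.122,-.075))]; print("rim",proj(w,r).round(0).tolist())
T=p[0][:2]; al=p[2]["eef_rot"][2]; Rl=np.array([[np.cos(al),-np.sin(al)],[np.sin(al),np.cos(al)]])
r=[[*(T+Rl@[x,y]),p[0][2]-.007] for x,y in((.122,.075),(.122,-.075),(-.122,.075),(-.122,-.075))]; print("lid",proj(w,r).round(0).tolist())
go([*B,.10],a)
E
```

```text
time_s: 35.7
ee_pos: [0.5517, -0.2331, 0.1639]
eef_rot: [-3.14, 0.003, -0.049]
force: [-0.5, 0.8, -2.7]
grip_width: 0.0136
grip_force: 45.0
[ 0.55266614 -0.23154893  0.16554144] 0.013482481277197266 [-3.14077335e+00  5.77538546e-04 -4.54710651e-02]
lid 0.93 [ 0.551  -0.2333  0.1523 -0.0425  0.3665]
rim [[265.0, 63.0], [431.0, 63.0], [277.0, 296.0], [409.0, 296.0]]
lid [[187.0, 40.0], [450.0, 39.0], [228.0, 376.0], [413.0, 376.0]]
[0.0051, 0.0512, 0.131, -0.0005, 0.0004, 0.001] rows>=1.4
```

View pics/w8.png

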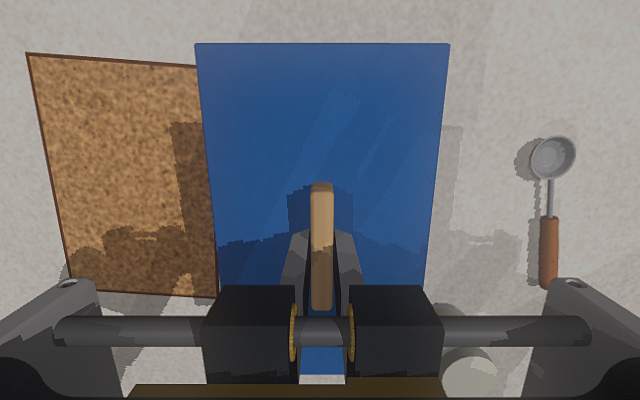

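The lid hangs level, its far edge spanning (195,43) to (449,43), with the bar gripped at (322,245). Moving over the box and lowering with a force check.

```bash
python3 -m pendant '[0.005,0.052,0,0,0,0.001,-1, 0.005,0.052,0.05,0,0,0.001,-1, 0.005,0.052,0.09,0,0,0.001,-1, 0.005,0.052,0.13,0,0,0.001,-1, 0.005,0.052,0.13,0,0,0.001,-1, 0.005,0.052,0.13,0,0,0.001,-1]'
python3 - <<'E'
from h import *
R,l=report(["scene"],["box"],dict(box=0))
p=pose(); print(p[0],p[2]["eef_rot"])
c,o=see("side",["lid"]);cv2.imwrite("pics/s9.png",cv2.resize(c["pixels"][150:330,280:480,::-1],None,fx=3,fy=3))
go([.554,-.2572,.072],-.047)
E
```

```text
time_s: 36.5
ee_pos: [0.5542, -0.2583, 0.1015]
eef_rot: [-3.141, -0.0, -0.048]
force: [-0.7, 0.2, -1.5]
grip_width: 0.0134
grip_force: 45.0
scene box 0.77 [256, 294, 304, 325]
box 1 views x,y,z,yaw,cost [0.5585, -0.2512, 0.0, -0.1233, 0.9088]
[ 0.55449771 -0.25876551  0.10237375] [ 3.14119230e+00 -1.83347703e-03 -4.80173649e-02]
[-0.0009, -0.0034, 0.0603, 0.0002, -0.0011, -0.0008] rows>=0.6
```

View pics/s9.png

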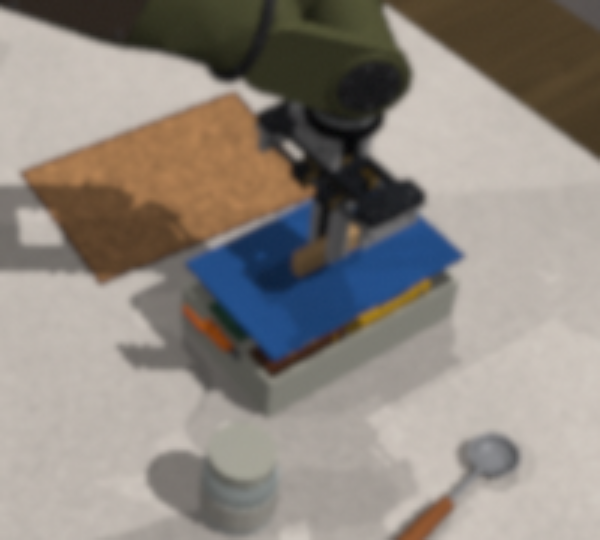

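The lid hovers level and aligned over the box (lid about (325,280), rim below it). Lowering slowly.

```bash
python3 -m pendant '[-0.001,-0.003,0.015,0,0,0,-1, -0.001,-0.003,0.03,0,0,0,-1, -0.001,-0.003,0.04,0,0,0,-1, -0.001,-0.003,0.046,0,0,0,-1, -0.001,-0.003,0.046,0,0,0,-1]'
python3 -m pendant '[0,0,0.007,0,0,0,-1, 0,0,0.014,0,0,0,-1, 0,0,0.014,0,0,0,-1, 0,0,0.014,0,0,0,-1]'
```

```text
time_s: 37.2
ee_pos: [0.5532, -0.2572, 0.0773]
eef_rot: [-3.141, 0.001, -0.049]
force: [-0.2, -0.2, -1.6]
grip_width: 0.0142
grip_force: 45.0
time_s: 37.6
ee_pos: [0.5534, -0.2574, 0.0709]
eef_rot: [-3.141, -0.0, -0.049]
force: [-0.2, -0.1, -1.3]
grip_width: 0.0136
grip_force: 45.0
```

```bash
python3 -m pendant '[0,0,0.003,0,0,0,-1, 0,0,0.006,0,0,0,-1, 0,0,0.006,0,0,0,-1]'
python3 -m pendant '[0,0,0,0,0,0,-0.5, 0,0,0,0,0,0,-0.5, 0,0,0,0,0,0,-0.5, 0,0,0,0,0,0,-0.5, 0,0,-0.05,0,0,0,-0.3, 0,0,-0.12,0,0,0,-0.3, 0,0,-0.25,0,0,0,-0.3, 0,0,-0.35,0,0,0,-0.3, -0.2,0,-0.4,0,0,0,-0.3, -0.2,0,-0.4,0,0,0,-0.3, -0.2,0,-0.4,0,0,0,-0.3, -0.2,0,-0.4,0,0,0,-0.3]'
python3 - <<'E'
from h import *
R,l=report(["scene","wrist"],["lid"],dict(lid=.056))
R,_=report(["scene"],["lid"]) 
w=l["wrist"];cv2.imwrite("pics/w10.png",w["pixels"][:,:,::-1]); r=silhouettes("clip",w); print([(d["score"],d["extent"]) for d in r])
E
```

```text
time_s: 37.9
ee_pos: [0.5537, -0.2575, 0.0695]
eef_rot: [3.141, -0.001, -0.049]
force: [-4.9, 3.6, 12.2]
grip_width: 0.0138
grip_force: 45.0
time_s: 39.1
ee_pos: [0.4531, -0.2528, 0.269]
eef_rot: [3.141, -0.002, -0.05]
force: [-0.3, 0.3, -0.7]
grip_width: 0.0329
grip_force: 0.0
scene lid 0.82 [220, 230, 304, 320]
wrist lid 0.69 [256, 1, 385, 193]
lid 1 views x,y,z,yaw,cost [0.5527, -0.2585, 0.056, -0.0551, 0.0195]
scene lid 0.6 [221, 231, 302, 321]
lid 1 views x,y,z,yaw,cost [0.5333, -0.2528, 0.0053, -0.0628, 0.0692]
[(0.92, [310.0, 196.2, 335.2, 229.2])]
```

View pics/w10.png

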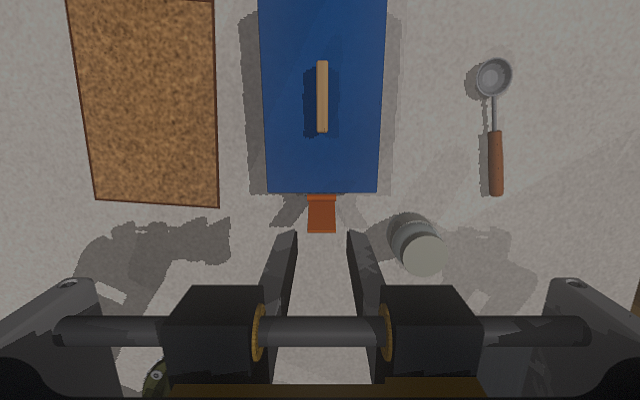

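The lid is seated: contact came at tool height 0.0695, so its origin is about 51.5 mm up, and the lid outline fits at the seated height. The clip is at (321,213). Next I go behind it with closed fingers.

```bash
python3 -m pendant '[-0.08,0,0,0,0,0,-1, -0.16,0,0,0,0,0,-1, -0.16,0,0.1,0,0,0,-1, -0.16,0,0.2,0,0,0,-1, -0.16,0,0.3,0,0,0,-1, -0.16,0,0.358,0,0,0,-1, -0.16,0,0.358,0,0,0,-1, -0.16,0,0.358,0,0,0,-1]' 20
python3 - <<'E'
from h import *
B=np.array([.554,-.2572]);a=-.047
Rb=np.array([[np.cos(a),-np.sin(a)],[np.sin(a),np.cos(a)]])
p=pose(); print(p[0],Rb.T@(p[0][:2]-B),p[2]["grip_width"])
w=vision.camera("scene");cv2.imwrite("pics/s11.png",cv2.resize(w["pixels"][180:340,180:360,::-1],None,fx=3,fy=3))
E
```

```text
time_s: 40.25
ee_pos: [0.3741, -0.2488, 0.0897]
eef_rot: [-3.141, -0.0, -0.048]
force: [0.4, -0.2, -0.1]
grip_width: 0.0006
grip_force: 0.0
[ 0.37411756 -0.24882486  0.08967854] [-1.80077282e-01 -8.54713537e-05] 0.0005641398217189824
```

View pics/s11.png

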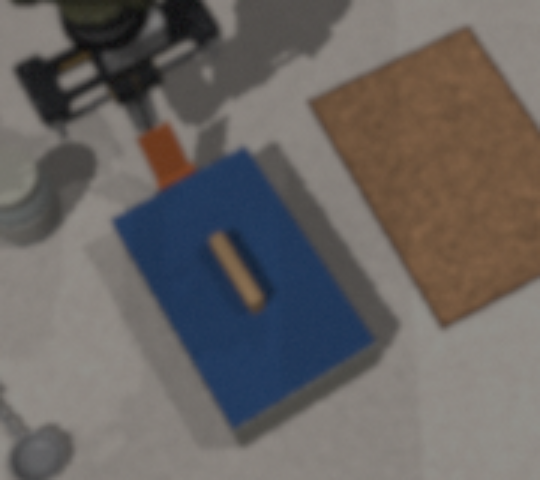

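The fingers are behind the clip (165,155) in line with it. Pushing it over, then pressing down.

```bash
python3 -m pendant '[0.04,0,0,0,0,0,-1, 0.07,0,0,0,0,0,-1, 0.1,0,0,0,0,0,-1, 0.13,0,0,0,0,0,-1, 0.155,0,0,0,0,0,-1, 0.175,0,0.005,0,0,0,-1, 0.18,0,0.015,0,0,0,-1, 0.18,0,0.025,0,0,0,-1, 0.18,0,0.034,0,0,0,-1, 0.18,0,0.034,0,0,0,-1]'
python3 -m pendant '[0,0,0.006,0,0,0,-1, 0,0,0.010,0,0,0,-1, 0,0,0.010,0,0,0,-1]'
```

```text
time_s: 41.3
ee_pos: [0.4629, -0.2528, 0.0713]
eef_rot: [-3.141, 0.001, -0.049]
force: [0.1, 1.2, 0.0]
grip_width: 0.0006
grip_force: 0.0
time_s: 41.6
ee_pos: [0.4636, -0.2531, 0.068]
eef_rot: [-3.141, -0.001, -0.049]
force: [-4.9, 3.6, 13.3]
grip_width: 0.0004
grip_force: 6.6
```

The clip bottomed out at its stop (0.068, 13 N). Now I lift clear, look, and plan the slide.

```bash
python3 -m pendant '[0,0,-0.1,0,0,0,-1, 0,0,-0.2,0,0,0,-1, 0,0,-0.3,0,0,0,0, 0,0,-0.4,0,0,0,1, 0,0,-0.4,0,0,0,1, 0,0,-0.4,0,0,0,1]'
python3 - <<'E'
from h import *
R,l=report(["scene","wrist"],["box","lid"],dict(box=0,lid=.056))
w=l["wrist"]; cv2.imwrite("pics/w12.png",w["pixels"][:,:,::-1]); print(pose()[2]["qpos"].round(2))
L=R["lid"]; a=L[3]; f=np.array([-np.sin(a),np.cos(a)]); t=L[:2]-f*.13
for y in (a+np.pi/2,a-np.pi/2): go([*t,.2],y)
for n in("spoon","jar"):
    r=silhouettes(n,w)
    if r: e=r[0]["extent"]; print(n,unproj(w,[[e[0],e[1]],[e[2],e[3]]],.02).round(3).tolist())
E
```

```text
time_s: 42.2
ee_pos: [0.4635, -0.2532, 0.2674]
eef_rot: [3.141, -0.001, -0.049]
force: [0.1, -0.4, -1.3]
grip_width: 0.0292
grip_force: 0.0
scene box 0.83 [231, 233, 307, 328]
scene lid 0.7 [284, 186, 380, 290]
wrist box 0.88 [301, 166, 342, 208]
wrist lid 0.97 [256, 0, 387, 200]
box 2 views x,y,z,yaw,cost [0.5602, -0.2332, 0.0, -0.2768, 0.9259]
lid 1 views x,y,z,yaw,cost [0.5903, -0.0402, 0.0565, -0.1356, 0.2818]
[-0.57  0.21  1.49  0.    1.44  1.05]
[0.2107, -0.1781, 0.1318, -0.0014, 0.0001, -0.9446] rows>=9.9
[0.2107, -0.1781, 0.1318, 0.0001, 0.0014, 1.0554] rows>=11.1
spoon [[0.597, -0.466, 0.02], [0.4, -0.54, 0.02]]
jar [[0.385, -0.345, 0.02], [0.266, -0.456, 0.02]]
```

View pics/w12.png

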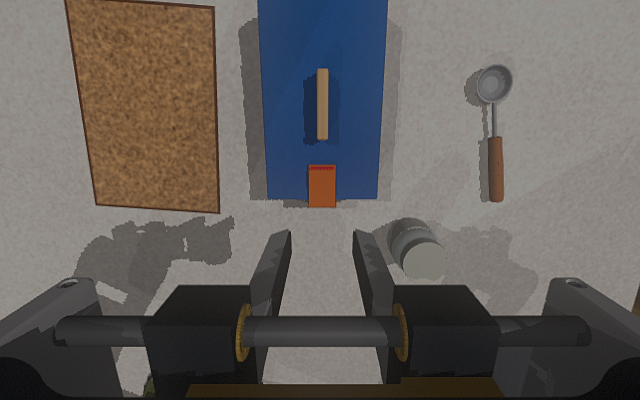

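The clip lies flat on the lid at (322,186). The lid (322,100) is square on the box, and the scene camera's lid hit was the mat, so I ignore it. Next I go to the box's right side with the fingers open along it.

```bash
python3 - <<'E'
from h import *
go([.5476,-.375,.25],1.522)
E
```

```text
[0.18, 0.2356, 0.0324, -0.0009, -0.0001, -0.9999] rows>=10.5
```

```bash
python3 -m pendant '[0.18,0.236,0.03,0,0,-1,1, 0.18,0.236,0.03,0,0,-1,1, 0.18,0.236,0.03,0,0,-1,1, 0.18,0.236,0.03,0,0,-1,1, 0.18,0.236,0.03,0,0,-1,1, 0.18,0.236,0.03,0,0,-1,1, 0.18,0.236,0.03,0,0,-1,1, 0.18,0.236,0.03,0,0,-1,1, 0.18,0.236,0.03,0,0,-1,1, 0.18,0.236,0.03,0,0,-1,1, 0.18,0.236,0.03,0,0,-1,1, 0.18,0.236,0.03,0,0,-1,1]'
python3 - <<'E'
from h import *
p=pose(); print(p[0],p[2]["eef_rot"])
c,o=see("scene",["lid","clip"]); [print(n,o[n][2:]) for n in o]
print("expected rim px",proj(c,[[.554,-.2575,.062]]))
if "lid" in o: print(fit("lid",[o["lid"][:2]],z=.056))
go([.5476,-.373,.02],1.522)
E
```

```text
time_s: 43.8
ee_pos: [0.5476, -0.3753, 0.2515]
eef_rot: [-3.141, -0.001, 1.523]
force: [0.1, 0.3, 0.6]
grip_width: 0.0938
grip_force: 0.0
[ 0.54764159 -0.37526078  0.25154619] [-3.14124009e+00 -7.55825403e-04  1.52319635e+00]
lid (0.78, [221, 228, 304, 322])
clip (0.51, [234, 234, 255, 254])
expected rim px [[259.65703565 272.52796384]]
[ 0.5532 -0.2583  0.056  -0.0586  0.0663]
[0.0043, -0.0003, 0.4634, -0.0001, -0.0004, -0.0013] rows>=4.6
```

```bash
python3 -m pendant '[0.004,0,0.1,0,0,0,1, 0.004,0,0.2,0,0,0,1, 0.004,0,0.3,0,0,0,1, 0.004,0,0.4,0,0,0,1, 0.004,0,0.463,0,0,0,1, 0.004,0,0.463,0,0,0,1]'
python3 -m pendant '[0.024,-0.001,0,0,0,0,1, 0.048,-0.003,0,0,0,0,1, 0.06,-0.004,0,0,0,0,1, 0.08,-0.005,0,0,0,0,1, 0.1,-0.006,0,0,0,0.004,1, 0.12,-0.007,0,0,0,0.008,1, 0.144,-0.009,0,0,0,0.012,1, 0.168,-0.01,0,0,0,0.016,1, 0.192,-0.011,0,0,0,0.02,1, 0.216,-0.013,0,0,0,0.024,1, 0.24,-0.014,0,0,0,0.024,1, 0.24,-0.014,0,0,0,0.024,1]'
python3 - <<'E'
from h import *
p=pose(); print(p[0],p[2]["eef_rot"],p[2]["force"])
c,o=see("scene",["lid"]); print(o["lid"][2:], fit("lid",[o["lid"][:2]],z=.056))
E
```

```text
time_s: 44.55
ee_pos: [0.5457, -0.3716, 0.0156]
eef_rot: [-3.135, -0.005, 1.521]
force: [-0.2, 0.3, 0.4]
grip_width: 0.0942
grip_force: 0.0
time_s: 45.75
ee_pos: [0.5473, -0.252, 0.022]
eef_rot: [3.14, 0.0, 1.486]
force: [-0.0, -0.4, -0.0]
grip_width: 0.094
grip_force: 0.0
[ 0.54726861 -0.25201903  0.02200994] [3.13952976e+00 4.09940812e-04 1.48554077e+00] [-0.03545605 -0.42193085 -0.01756973]
(0.75, [264, 215, 331, 306]) [ 0.5543 -0.1666  0.056  -0.0764  0.2501]
```

```bash
python3 -m pendant '[0.024,-0.002,0,0,0,0.003,1, 0.05,-0.005,0,0,0,0.006,1, 0.076,-0.007,0,0,0,0.009,1, 0.102,-0.01,0,0,0,0.012,1, 0.128,-0.012,0,0,0,0.015,1, 0.154,-0.014,0,0,0,0.018,1, 0.18,-0.017,0,0,0,0.02,1, 0.206,-0.019,0,0,0,0.022,1, 0.232,-0.021,0,0,0,0.022,1, 0.258,-0.024,0,0,0,0.022,1, 0.284,-0.026,0,0,0,0.022,1, 0.296,-0.027,0,0,0,0.022,1]'
python3 - <<'E'
from h import *
p=pose(); print(p[0],p[2]["eef_rot"],p[2]["force"])
c,o=see("scene",["lid"]); print(o["lid"][2:], fit("lid",[o["lid"][:2]],z=.056))
E
```

```text
time_s: 47.05
ee_pos: [0.5464, -0.1045, 0.0212]
eef_rot: [3.14, 0.001, 1.45]
force: [0.0, -9.5, 4.2]
grip_width: 0.0941
grip_force: 4.5
[ 0.54640883 -0.10451421  0.02121382] [3.13994319e+00 6.08951101e-04 1.44980370e+00] [ 0.03065039 -9.5020247   4.20855166]
(0.69, [305, 191, 370, 274]) [ 0.5573 -0.021   0.056  -0.1174  0.3125]
```

```bash
python3 -m pendant '[0.012,-0.001,0,0,0,0,1, 0.022,-0.003,0,0,0,0,1, 0.032,-0.004,0,0,0,0,1, 0.032,-0.004,0,0,0,0,1]'
python3 -m pendant '[-0.03,0,0,0,0,0,1, -0.1,0,0,0,0,0,1, -0.14,0,0,0,0,0,1, -0.14,0,-0.1,0,0,0,1, -0.14,0,-0.2,0,0,0,1, -0.14,0,-0.3,0,0,0,1, -0.14,0,-0.4,0,0,0,1, -0.14,0,-0.5,0,0,0,1, -0.14,0,-0.6,0,0,0,1, -0.14,0,-0.6,0,0,0,1, -0.14,0,-0.6,0,0,0,1]'
python3 - <<'E'
from h import *
p=pose(); print(p[0],p[2]["eef_rot"])
for cam in("scene","side","wrist"):
    c,o=see(cam,["lid","mat"])
    if "lid" in o: print(cam,o["lid"][2:], fit("lid",[o["lid"][:2]],z=.056))
    if cam=="scene": sc=c
cv2.imwrite("pics/s13.png",cv2.resize(sc["pixels"][120:320,230:450,::-1],None,fx=3,fy=3))
E
```

```text
time_s: 47.55
ee_pos: [0.546, -0.0885, 0.0207]
eef_rot: [3.141, -0.0, 1.45]
force: [-0.3, -1.9, 1.0]
grip_width: 0.0941
grip_force: 0.6
time_s: 48.65
ee_pos: [0.5373, -0.1588, 0.3208]
eef_rot: [3.14, -0.0, 1.449]
force: [-0.2, 0.1, -1.5]
grip_width: 0.094
grip_force: 0.0
[ 0.53726262 -0.15876412  0.32081054] [ 3.14045779e+00 -3.68278382e-04  1.44943818e+00]
scene (0.75, [295, 186, 374, 269]) [ 0.5557 -0.0057  0.0568 -0.1196  0.0582]
side (0.67, [299, 174, 379, 226]) [ 0.5599 -0.0068  0.0564 -0.1123  0.086 ]
wrist (0.77, [231, 2, 417, 117]) [ 0.5586 -0.0034  0.056  -0.1185  0.0589]
```

View pics/s13.png

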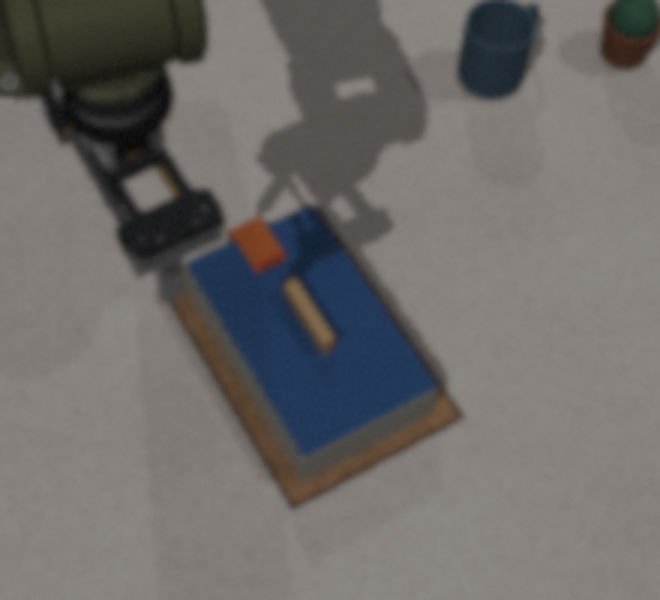

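The closed box sits on the mat, clip flat at crop (260,245). Cork shows along the near sides, with mat corners at crop (295,507) and (460,413). I'll check the mat against those corners and hand in.

```bash
python3 - <<'E'
from h import *
c=vision.camera("scene"); m=unproj(c,[[328.3,289],[383.3,257.7]],0); print(m)
a=-.122; ex=np.array([np.cos(a),np.sin(a)]); mc=m.mean(0)[:2]-ex*.147; d=np.array([.557,-.005])-mc
print(mc,"box in mat",d@ex,d@[-ex[1],ex[0]])
if abs(d).max()<.013:
    from station import order; print(order.hand_in())
E
```

```text
[[ 0.68876092 -0.11670602  0.        ]
 [ 0.70764792  0.07615386  0.        ]]
[ 0.55229704 -0.00238653] box in mat 0.004986060783234761 -0.0020217016861008097
the job is handed in; nothing more can be done
None
```

All four packets are in the box, the lid is seated and the clip is folded flat. The box is on the cork mat within about 5 mm of centre and roughly square with it, and the job is handed in; no verdict came back.

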